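# Ratchet the vanity mirror's foot bolt tight

### The arm

A 6-joint arm with a two-finger parallel gripper is mounted at the origin on the work surface. World frame = base frame: x ahead of the robot, y to its left, z up, the work surface at z = 0. Lengths are in mm, angles in rad, forces in N, time in s.
With the tool pointing down it reaches from about 375 to 900 mm from the base axis. Payload 3.1 kg.
Tool frame: the origin (TCP) lies at the very end of the fingers, on their centre line; the grasp point (between the pads) lies ctrl.grip_depth behind it (ctrl.grip_depth is the distance from the TCP to the grasp point, in mm); z points along the fingers, y is the line along which they close (so a half turn about z gives the same grasp; the last joint's range is limited). The gripper opens to 85 mm and grips with 20 to 120 N. Pads are 22 mm wide; open, the fingers measure 114 mm over their backs; the gripper's body (76 mm by 85 mm) begins 54 mm behind the grasp point. The pads swing forward as they close: fully open they stand 13 mm farther back than shut.
Start: joints at [-1.31, 0.527, 1.433, -0, 1.181, -0.178], TCP at [266.118, -565.489, 231.31] pointing down, gripper open.
Joint ranges: [-3.08, 3.08], [-0.75, 2.2], [0.22, 2.44], [-1.43, 4.57], [0, 2.65], [-2.85, 2.85]. Speed limits (rad/s): [2.79, 2.79, 3.14, 3.14, 3.14, 3.14].

### API

Orientations are given as a 3x3 rotation matrix whose columns are the frame's x, y, z axes.
In Python, from bench import ctrl, claw, solve_ik, vision, ticket, read_time, read_qpos, read_joint_vel, read_joint_efforts, read_eef_pos, read_orientation, read_force, read_wrist_torque, read_gripper_width, read_grip_force gives the robot as it stands. Calls block until the motion is done:
- ctrl.movep(position, orientation): joint-space move of the TCP to a pose.
- ctrl.move_linear(position, frame=None, max_speed=150, until_force=None): straight line of the TCP; frame=None keeps the orientation; max_speed is the mean speed in mm/s. With until_force (N) it stops when the force on the tool has changed by that much, and returns True; else False.
- ctrl.move_j(angles): joint-space move.
- claw.open_jaws() and claw.close(): open the fingers fully, or close them until they stop; the grip force is fixed at half the most.
- ctrl.dwell(seconds).
- solve_ik(position, orientation): joint angles nearest the present ones, or None.
- vision.capture(name): name is "scene" or "top"; returns a dict with "image" (400x640x3 uint8, blue, green, red), "z_map" (400x640 float32, mm along the optical axis (not along the pixel's ray), 0 where there is no reading), "vertical_fov" (degrees; the focal length in pixels is half the picture's height over the tangent of half this angle, whatever the lens; pixels are square), "cx", "cy" (the principal point, pixels), "rvec" (rotation vector, rad) and "tvec" (3), from world to camera coordinates, as OpenCV has them. Camera axes: x right, y down, z forward; pixel columns grow to the right and rows downward; lengths in mm; the calibration is good to about 2 mm. A picture is of the moment at which its call begins.
A pose or a line that the arm cannot do raises ctrl.MotionError and nothing moves.
- ticket.job_done(): hands the job in; it is judged then, once.
Readings, each from a call of its own:
- read_time(): time.
- read_qpos(): joint angles.
- read_joint_vel(): joint speeds.
- read_joint_efforts(): joint torques, N m.
- read_eef_pos(): TCP position.
- read_orientation(): TCP orientation.
- read_force(): force on the tool from outside, world axes, zero at the start.
- read_wrist_torque(): the same for the moment, N m.
- read_gripper_width(): finger opening in mm.
- read_grip_force(): force on a finger pad.
Only numpy, scipy, OpenCV 4.12 (cv2) and the standard library are available. Lean on these libraries where they do the work, as an engineer would, in place of code of your own. Each camera call takes 0.05 s, during which the arm holds its last target. There are 200 camera calls.

### The job

Tighten the bolt in the foot of the round vanity mirror, using the ratchet wrench that sits on it: take the wrench by its grip and swing it back and forth, turning the bolt clockwise (seen from above) on one stroke and letting the ratchet slip on the return, until the bolt is fully tight against its stop, with the little bar on its top pointing at the mirror's stem. Then let go and leave the wrench on the bolt; leave the wrench of the earring stand alone.

Things in the scene. Friction and masses are not known exactly. Their poses are not given: they have to be found in the camera images.
- mirror: vanity mirror, fixed: tilted round glass 170 mm across, 0.27-0.42 m up, on a thin brass stem and a 155 x 120 x 8 mm steel foot. Origin on the bolt axis at the chest top, z up, x to the stem 90 mm away. Its wrench (head 54 mm wide, 41 mm high) lies about along -x and swings level on the bolt, 0.70 rad either way from -x (two 40 mm posts, 45 mm from the axis, stop it), and stays where left.
- mirror_grip (a point): middle of the wrench's black rubber grip (85 mm long, 18 mm wide, 18 mm high): 120 mm from the bolt axis, 34 mm above the chest; x points along the wrench to the bolt. Swung towards the mirror's +y (clockwise from above) it turns the bolt, needing about 3 N; towards -y it slips freely. The ratchet has 20 teeth: up to 0.35 rad of a driving stroke is lost before it catches.
- mirror_bolt (a joint): angle of the mirror's bolt in rad, growing as it is tightened (clockwise from above): starts at 0 to 0.4, fully tight against a hard stop at 2.0, stays where it is left. It shows on top of the wrench head as a small steel cap with a bar to one side that ends 23 mm from the axis, turns with the bolt and points to the stem when tight.
- stand_grip (a point): middle of the grip of a second, like wrench, on the like foot of the earring stand (thin brass T, crossbar 200 mm long, 265 mm up, hung with silver hoops): leave alone. Mirror and stand may be left and right or swapped; between them a mirrored tray, 300 x 170 mm, with a frosted dispenser 158 mm high, a round glasses case 80 mm wide and 34 mm high and a nail file.

How it is judged:
By the outcome, as a careful person would: the job done as asked, in the order asked, and still so for the second after the job is handed in, with the robot touching nothing.
It also fails if it takes over 58 s, if anything falls off the work surface, if the arm or the gripper's body presses on something with over 40 N, if the wrist force passes 120 N, or if a joint passes its speed limit or range.

## Working session

There is one attempt and no reset: what is moved stays moved. The work goes in short steps, each a Python script; the robot and the scene stay as the last script left them, time stands still between calls to the robot, and variables do not carry over. Pictures are saved under pics/ and viewed, at most 10 in all, crops included, and the job is handed in when it is done.

```bash
mkdir -p pics; ls; cat > h.py <<'E'
import numpy as np, cv2
from bench import *
def cap(n):
    c=vision.capture(n); f=200/np.tan(np.radians(c["vertical_fov"])/2)
    c["K"]=np.array([[f,0,c["cx"]],[0,f,c["cy"]],[0,0,1]]); c["R"]=cv2.Rodrigues(np.array(c["rvec"],float))[0]; c["t"]=np.array(c["tvec"],float).ravel()
    c["o"]=-c["R"].T@c["t"]; return c
def ray(c,u,v): return c["R"].T@np.linalg.inv(c["K"])@np.array([u,v,1.])
def onz(c,u,v,z):
    d=ray(c,u,v); return c["o"]+d*(z-c["o"][2])/d[2]
def dep(c,u,v):
    return c["o"]+ray(c,u,v)*c["z_map"][int(v),int(u)]
def pix(c,p):
    q=c["K"]@(c["R"]@np.array(p,float)+c["t"]); return q[:2]/q[2]
E
python3 - <<'E'
from h import *
a=cap("scene");b=cap("top")
for n,c in(("scene",a),("top",b)):
    cv2.imwrite(f"pics/{n}0.png",c["image"]); print(n,c["o"],c["K"][0,0],ray(c,320,200),(c["z_map"]>0).mean())
print(read_time(),ctrl.grip_depth)
E
```

```text
pics
scene [1068.12625329 -749.20428393  675.86457953] 451.6502248451518 [-0.49559473  0.66697803 -0.55652919] 0.99549609375
top [410.15804934 -25.22947713 937.85637579] 404.6828928162094 [ 0.11661449 -0.00719757 -0.99316783] 0.9958984375
0.1 18.700000000000003
```

View pics/scene0.png

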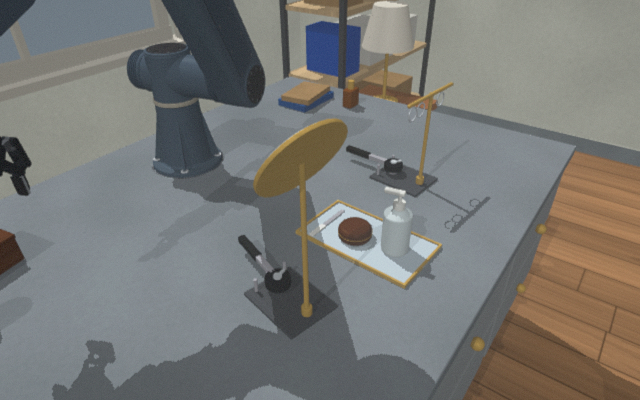

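View pics/top0.png

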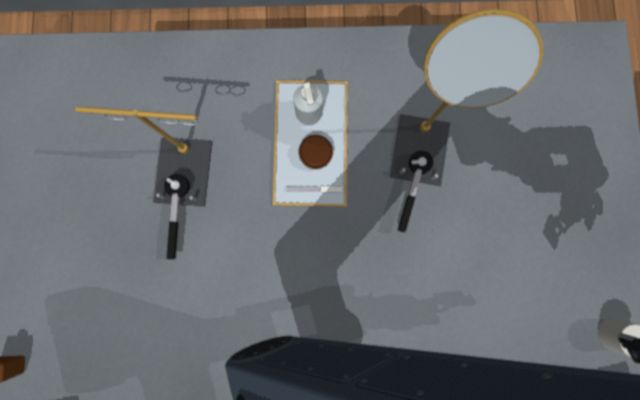

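The mirror is the right-hand one: in the top view its head is at (421,162), its grip is centred near (406,213) and its stem foot is at (426,127). In the scene view its grip is near (250,249) and its head at (277,280).

```bash
cat >> h.py <<'E'
def dark_blobs(c,roi,thr=45):
    x0,y0,x1,y1=roi; im=c["image"][y0:y1,x0:x1].max(2)
    n,l,s,ce=cv2.connectedComponentsWithStats((im<thr).astype(np.uint8))
    return [(s[i,4],ce[i]+[x0,y0],np.argwhere(l==i)[:,::-1]+[x0,y0]) for i in range(1,n) if s[i,4]>30]
E
python3 - <<'E'
from h import *
a=cap("scene");b=cap("top")
np.set_printoptions(precision=1,suppress=True)
for n,c,roi in(("scene",a,(225,225,300,300)),("top",b,(385,140,445,245))):
  for s,ce,p in dark_blobs(c,roi,40):
    P=np.array([dep(c,u,v) for u,v in p]); print(n,s,ce,"depth pts med",np.median(P,0),"z90",np.percentile(P[:,2],90),"onz34",onz(c,*ce,34))
print("head top", dep(b,421,162), dep(b,415,155),"foot",dep(b,400,150),dep(b,440,175),"table",dep(b,380,180))
def tri(pa,pb):
  Pa=a["K"]@np.c_[a["R"],a["t"]];Pb=b["K"]@np.c_[b["R"],b["t"]]
  X=cv2.triangulatePoints(Pa,Pb,np.array(pa,float).reshape(2,1),np.array(pb,float).reshape(2,1));return (X[:3]/X[3]).ravel()
print("tri grip",tri((250,249),(406,213)),"head",tri((277,280),(421,162)))
print("stem base",onz(b,426,127,12),onz(a,307,312,12))
i=cv2.resize(b["image"][135:240,375:455],None,fx=5.5,fy=5.5,interpolation=cv2.INTER_CUBIC)
j=cv2.resize(a["image"][225:330,230:330],None,fx=5.5,fy=5.5,interpolation=cv2.INTER_CUBIC)[:i.shape[0],:]
cv2.imwrite("pics/crop1.png",cv2.resize(np.hstack([i,j]),None,fx=.8,fy=.8))
E
```

```text
top 312 [420.4 160.9] depth pts med [ 600.1 -262.7   40.7] z90 42.939693174330976 onz34 [ 600.  -262.5   34. ]
top 230 [405.7 212.9] depth pts med [ 481.3 -221.2   42.5] z90 44.94991759901319 onz34 [ 482.3 -223.    34. ]
head top [ 595.6 -261.4   43.1] [ 612.4 -249.1   41.5] foot [ 633.7 -223.7    4.4] [ 570.9 -313.1    8.2] table [ 564.4 -174.4   -2.3]
tri grip [ 482.8 -224.    30.4] head [ 597.7 -264.3   32.6]
stem base [ 685.7 -286.    12. ] [ 687.2 -281.4   12. ]
```

View pics/crop1.png

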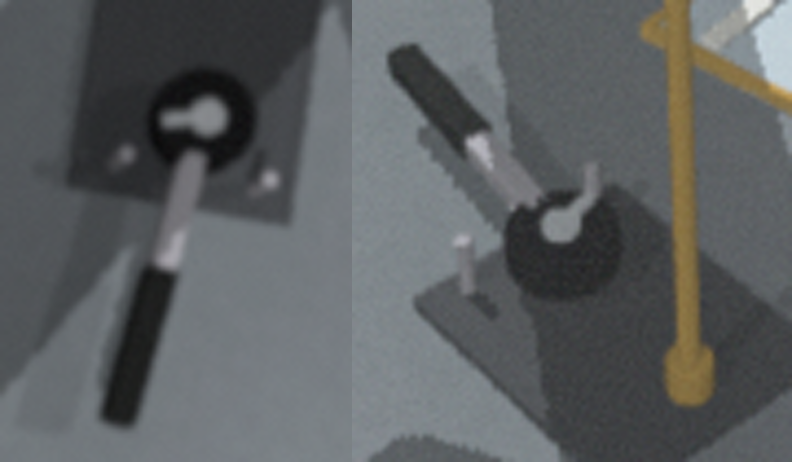

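The crop shows the cap's bar pointing left (about world +y) and the stem pointing up. The bolt axis is near (598,-263), 91 mm from the stem, and the grip sits 122 mm from the axis with its top at about 43 mm, so all of it matches the given sizes. Next I plan the arc, check the IK, grasp and make a return swing.

```bash
cat >> h.py <<'E'
np.set_printoptions(precision=1,suppress=True)
C=np.array([598.,-263.]); R0=120.; PHI=np.arctan2(-284+263,686.5-598)   # mirror x direction
def pose(s,z=15.5,sg=1,r=R0):
    """s: swing from -x, positive clockwise (driving)."""
    a=PHI+np.pi-s; d=np.array([np.cos(a),np.sin(a)])
    x=np.array([-d[0],-d[1],0])*sg; zz=np.array([0,0,-1.]); R=np.c_[x,np.cross(zz,x),zz]
    return np.r_[C+r*d,z],R
def swing_now():
    d=read_eef_pos()[:2]-C; return ((PHI+np.pi-np.arctan2(d[1],d[0])+np.pi)%(2*np.pi))-np.pi
def tang(s):  # clockwise tangent
    a=PHI+np.pi-s; return np.array([np.sin(a),-np.cos(a),0]),np.array([np.cos(a),np.sin(a),0])
def sweep(s0,s1,sg,stop=None,step=0.12,v=70,log=True):
    n=max(1,int(np.ceil(abs(s1-s0)/step)))
    for s in np.linspace(s0,s1,n+1)[1:]:
        p,R=pose(s,sg=sg); hit=ctrl.move_linear(p,R,max_speed=v,until_force=stop)
        f=np.array(read_force()); t,r=tang(s)
        if log: print("s%.2f tan %.1f rad %.1f z %.1f hit %s"%(s,f@t,f@r,f[2],hit))
        if hit or (stop and f@t<-stop) or np.linalg.norm(f)>60: return s,True
    return s1,False
E
python3 - <<'E'
from h import *
b=cap("top"); print(onz(b,421.1,161.8,41),onz(b,422.3,161.8,44))
d=onz(b,405.7,212.9,43)[:2]-C; s=PHI+np.pi-np.arctan2(d[1],d[0]); print("s0",s,np.hypot(*d))
d=onz(b,405.7,212.9,34)[:2]-C; print("s0",PHI+np.pi-np.arctan2(d[1],d[0]),np.hypot(*d))
for sg in(1,-1):
  for x in(-.66,-.3,.1,.4,.66):
    for z in(15.5,120): 
      q=solve_ik(*pose(x,z,sg)); print(sg,x,z,q if q is None else np.round(q,2))
m=cap("scene")["image"]
E
```

```text
[ 596.5 -262.2   41. ] [ 595.8 -264.1   44. ]
s0 0.11334112966752974 123.70974418952349
s0 0.10019992672966183 122.37574378987384
1 -0.66 15.5 [-0.8  0.8  1.7 -0.   0.7  0.4]
1 -0.66 120 [-0.8  0.6  1.6 -0.   0.9  0.4]
1 -0.3 15.5 [-0.7  0.8  1.8 -0.   0.6  0.8]
1 -0.3 120 [-0.7  0.6  1.7 -0.   0.8  0.8]
1 0.1 15.5 [-0.6  0.8  1.8 -0.   0.6  1.3]
1 0.1 120 [-0.6  0.6  1.8 -0.   0.8  1.3]
1 0.4 15.5 [-0.6  0.8  1.8 -0.   0.6  1.6]
1 0.4 120 [-0.6  0.6  1.8 -0.   0.8  1.6]
1 0.66 15.5 [-0.5  0.8  1.8 -0.   0.6  1.9]
1 0.66 120 [-0.5  0.6  1.7 -0.   0.8  1.9]
-1 -0.66 15.5 [-0.8  0.8  1.7 -0.   0.7 -2.8]
-1 -0.66 120 [-0.8  0.6  1.6 -0.   0.9 -2.8]
-1 -0.3 15.5 [-0.7  0.8  1.8 -0.   0.6 -2.4]
-1 -0.3 120 [-0.7  0.6  1.7 -0.   0.8 -2.4]
-1 0.1 15.5 [-0.6  0.8  1.8 -0.   0.6 -1.9]
-1 0.1 120 [-0.6  0.6  1.8 -0.   0.8 -1.9]
-1 0.4 15.5 [-0.6  0.8  1.8 -0.   0.6 -1.5]
-1 0.4 120 [-0.6  0.6  1.8 -0.   0.8 -1.5]
-1 0.66 15.5 [-0.5  0.8  1.8 -0.   0.6 -1.2]
-1 0.66 120 [-0.5  0.6  1.7 -0.   0.8 -1.2]
```

```bash
sed -i 's/C=np.array(\[598.,-263.\])/C=np.array([596.8,-263.])/' h.py
python3 - <<'E'
from h import *
ctrl.movep(*pose(.10,110)); ctrl.move_linear(pose(.10)[0],until_force=10,max_speed=120)
print(read_eef_pos(),read_force()); claw.close()
print(read_gripper_width(),read_grip_force(),read_force(),read_time())
print(sweep(.10,-.3,1)); print(read_time())
c=cap("scene"); t=cap("top"); cv2.imwrite("pics/g1.png",np.hstack([c["image"][180:340,180:380],t["image"][90:250,340:540]]))
E
```

```text
[ 483.7 -224.2   15.9] [0.1 0.5 0.4]
16.969638391008136 59.45209980010986 [-1.1  1.   4. ] 3.4167
s0.00 tan -0.4 rad 0.7 z 5.5 hit False
s-0.10 tan 1.1 rad 0.7 z 6.0 hit False
s-0.20 tan 0.0 rad 1.4 z 6.8 hit False
s-0.30 tan -0.7 rad 1.5 z 5.8 hit False
(-0.3, False)
4.7167
```

View pics/g1.png

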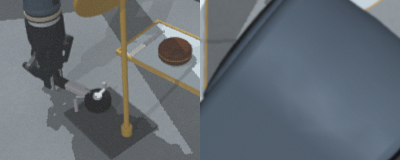

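The gripper holds the grip and the wrench head has swung with it. Forces are tiny, so the axis estimate is good. The arm blocks the top view. Now the driving strokes.

```bash
python3 - <<'E'
from h import *
s=-.3
for k in range(2):
    s,h=sweep(s,-.64,1,stop=None,log=False); print("back",s,h,read_force())
    s,h=sweep(s,.64,1,stop=18); print("drive",s,h,read_time(),read_gripper_width())
    if h: break
print(swing_now())
E
```

```text
back -0.64 False [-1.8 -0.1  8. ]
s-0.52 tan 0.5 rad 2.3 z 7.2 hit False
s-0.41 tan -1.2 rad 1.9 z 7.3 hit False
s-0.29 tan -0.4 rad 2.1 z 7.2 hit False
s-0.17 tan -0.8 rad 0.9 z 5.5 hit False
s-0.06 tan -1.7 rad 1.0 z 6.4 hit False
s0.06 tan -2.6 rad 0.3 z 6.6 hit False
s0.17 tan -1.5 rad 0.4 z 6.3 hit False
s0.29 tan -1.4 rad -0.6 z 6.2 hit False
s0.41 tan -1.9 rad -0.5 z 6.5 hit False
s0.52 tan -1.2 rad -1.1 z 6.7 hit False
s0.64 tan -0.9 rad -0.2 z 6.7 hit False
drive 0.64 False 9.6917 16.940621209660353
back -0.64 False [-1.5 -1.3  7.6]
s-0.52 tan -0.7 rad 1.8 z 7.0 hit False
s-0.41 tan -0.6 rad 1.4 z 7.7 hit False
s-0.29 tan -1.9 rad 2.0 z 6.3 hit False
s-0.17 tan -1.1 rad 0.7 z 7.0 hit False
s-0.06 tan -2.4 rad 0.9 z 7.2 hit False
s0.06 tan -1.6 rad -0.3 z 6.5 hit False
s0.17 tan -3.5 rad 0.2 z 6.9 hit False
s0.29 tan 0.2 rad -0.5 z 6.9 hit False
s0.41 tan -1.4 rad -0.4 z 7.1 hit False
s0.52 tan -2.7 rad -0.5 z 7.4 hit False
s0.64 tan -0.2 rad -1.5 z 7.5 hit False
drive 0.64 False 17.3917 17.029159282543503
0.6463264078182878
```

```bash
python3 - <<'E'
from h import *
c0=cap("scene")
s,h=sweep(.64,-.64,1,log=False,step=.18,v=110); print("back",s,h,read_force())
s,h=sweep(s,.64,1,stop=18); print("drive",s,h,read_time(),swing_now(),read_force())
c=cap("scene"); f=lambda c:cv2.resize(c["image"][250:330,240:330],None,fx=4.3,fy=4.3,interpolation=cv2.INTER_CUBIC)
cv2.imwrite("pics/g2.png",np.hstack([f(c0),f(c)]))
E
```

```text
back -0.64 False [-2.1 -1.3  7.5]
s-0.52 tan -1.0 rad 1.3 z 7.6 hit False
s-0.41 tan -2.7 rad 1.9 z 6.4 hit False
s-0.29 tan -1.7 rad 0.9 z 5.9 hit False
s-0.17 tan -1.4 rad 0.5 z 7.2 hit False
s-0.06 tan -1.5 rad 0.1 z 8.1 hit False
s0.06 tan -1.1 rad -1.6 z 6.5 hit False
s0.17 tan -2.5 rad -0.5 z 7.4 hit False
s0.29 tan -1.0 rad -1.7 z 8.1 hit False
s0.41 tan -0.7 rad -2.1 z 7.2 hit False
s0.52 tan -3.1 rad -1.9 z 6.9 hit False
s0.64 tan -0.2 rad -2.8 z 7.0 hit False
drive 0.64 False 23.8917 0.6476099852292241 [ 1.6 -2.3  7. ]
```

View pics/g2.png

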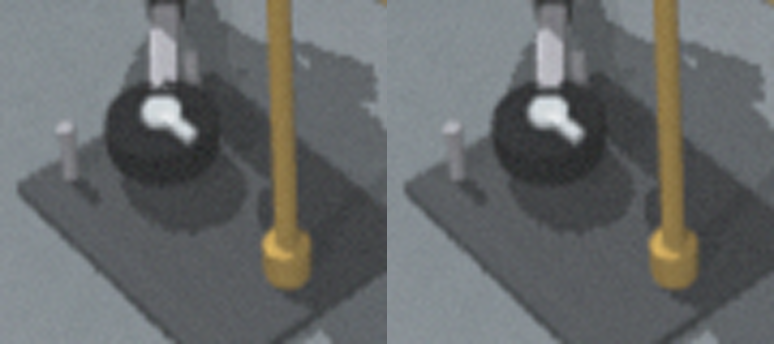

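Both pictures show the bar in the same place, from the cap at about (277,276) to the bar tip at (285,282), so the third stroke did not seem to turn it. I'll work out the bar angle.

```bash
cat >> h.py <<'E'
def bar(c,z=44,log=True):
    """Bar angle relative to the stem direction (clockwise shortfall >0) from bright cap pixels."""
    u,v=pix(c,[*C,z]).astype(int); S=11; im=c["image"][v-S:v+S+1,u-S:u+S+1].min(2)
    P=np.array([onz(c,x+u-S,y+v-S,z)[:2] for y,x in np.argwhere(im>125)])
    r=np.linalg.norm(P-C,axis=1); t=P[(r>12)&(r<27)]
    an=np.arctan2(*(t-C).T[::-1])-PHI
    return len(P),np.median(P,0),len(t),np.angle(np.exp(1j*an).mean())
E
python3 - <<'E'
from h import *
c=cap("scene"); print(bar(c))
a,b=onz(c,277.2,275.6,43),onz(c,284.7,282.1,43); d=b-a; print(a,b,np.hypot(*d[:2]),np.arctan2(d[1],d[0])-PHI)
print(read_time(), read_qpos())
E
```

```text
(142, array([ 590.8, -259.7]), 33, np.float64(0.9036560746396312))
[ 597.2 -262.4   43. ] [ 621.4 -267.7   43. ] 24.832923852381665 0.01676141338177084
23.9917 [-0.5  0.8  1.8  0.   0.6  1.9]
```

Measured by hand, the bar points at the stem to within 0.02 rad. No stop force was felt, though, so I'll do one more stroke and track the bar as it goes, with the wrench shank masked out.

```bash
cat >> h.py <<'E'
def bar2(c,z=43):
    u,v=pix(c,[*C,z]).astype(int); S=11; im=c["image"][v-S:v+S+1,u-S:u+S+1].min(2)
    ij=np.argwhere(im>110); w=im[tuple(ij.T)].astype(float)
    P=np.array([onz(c,x+u-S,y+v-S,z)[:2] for y,x in ij])-C
    r=np.linalg.norm(P,axis=1); an=np.angle(np.exp(1j*(np.arctan2(P[:,1],P[:,0])-PHI)))
    k=(r>13)&(r<24)&(abs(an)<2); return int(k.sum()),float(np.average(an[k],weights=w[k])) if k.any() else None
E
python3 - <<'E'
from h import *
import pickle
t=cap("top"); t["image"]=cv2.imread("pics/top0.png"); print("start top",bar2(t))
c=cap("scene"); c["image"]=cv2.imread("pics/scene0.png"); print("start scene",bar2(c))
print("now",bar2(cap("scene")))
s,h=sweep(.64,-.64,1,log=False,step=.18,v=110); L=[cap("scene")["image"]]; print("back",bar2(cap("scene")))
for e in np.linspace(-.64,.64,8)[1:]:
    s,h=sweep(s,e,1,stop=15,step=.2,v=90); print(bar2(cap("scene")),"w%.1f"%read_gripper_width(),np.array(read_wrist_torque()))
    if h: break
L.append(cap("scene")["image"]); print(read_time())
f=lambda i:cv2.resize(i[230:310,220:310],None,fx=4.3,fy=4.3,interpolation=cv2.INTER_CUBIC)
cv2.imwrite("pics/g3.png",np.hstack([f(i) for i in L]))
E
```

```text
start top (5, 1.7926483366297932)
start scene (10, 1.8420305661153067)
now (19, 0.07491768718536972)
back (19, 0.07418812128363513)
s-0.46 tan -2.4 rad 1.1 z 6.9 hit False
(15, 0.037168521626363055) w17.3 [-0.3  0.2  0. ]
s-0.27 tan -0.9 rad 0.7 z 7.7 hit False
(15, 0.03737988733213697) w17.3 [-0.2  0.1 -0.2]
s-0.09 tan -0.9 rad -0.6 z 6.4 hit False
(15, 0.03784630537075581) w17.3 [-0.2 -0.  -0.1]
s0.09 tan -1.2 rad -0.7 z 7.6 hit False
(15, 0.038277507026933534) w17.0 [-0.2 -0.1 -0.1]
s0.27 tan -0.7 rad -0.7 z 6.5 hit False
(14, 0.030457525086236368) w17.0 [-0.1 -0.1 -0.1]
s0.46 tan -2.0 rad -2.1 z 7.0 hit False
(15, 0.03666243965412828) w17.0 [-0.4  0.  -0. ]
s0.64 tan -0.7 rad -1.9 z 6.1 hit False
(19, 0.07381973159066357) w16.9 [-0.3 -0.1 -0. ]
29.9833
```

View pics/g3.png

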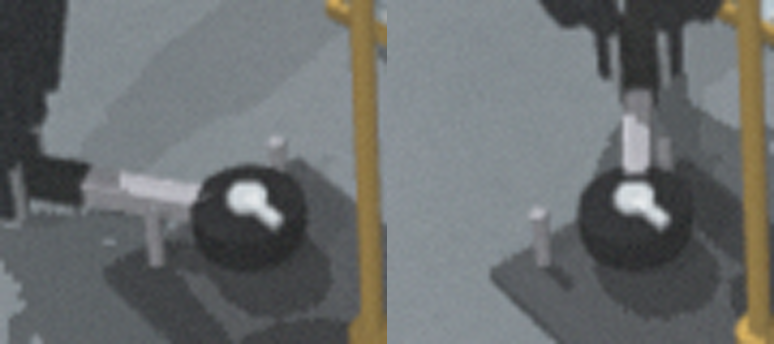

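The bar started about 1.8 rad short and now points at the stem. It stayed put through two full driving strokes, so it is against its stop and the ratchet is slipping there. I'll let go, clear the arm away and check from above.

```bash
python3 - <<'E'
from h import *
p,R=pose(.64); claw.open_jaws(); ctrl.move_linear([p[0],p[1],130],max_speed=120)
ctrl.move_j([-1.31,0.527,1.433,0,1.181,-0.178]); ctrl.dwell(.3)
t=cap("top"); c=cap("scene"); print(bar2(t),bar2(c),read_force(),read_time())
f=lambda i:cv2.resize(i,None,fx=4.3,fy=4.3,interpolation=cv2.INTER_CUBIC)
cv2.imwrite("pics/end.png",np.hstack([f(t["image"][115:225,370:460]),f(c["image"][225:335,235:325])]))
E
```

```text
(7, 0.007939778241216945) (13, 0.03204726017407617) [-0.1  0.4  0.3] 33.9667
```

View pics/end.png

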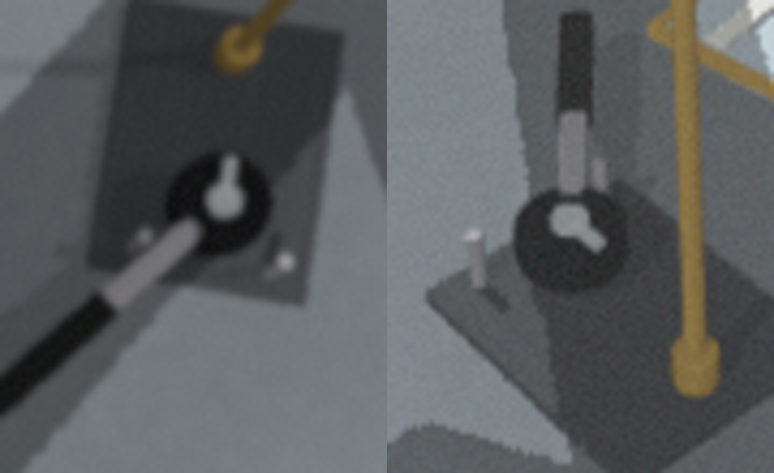

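The final view shows the bar pointing at the stem, within 0.01 rad from the top camera. The wrench is on the bolt and the arm is clear.

```bash
python3 -c "
from bench import ticket; print(ticket.job_done())"
```

```text
the job is handed in; nothing more can be done
None
```

The mirror's bolt is tight: its bar points at the stem to within about 0.03 rad and two more full strokes did not move it (no stop force was felt); the wrench is left on the bolt, the stand's wrench was not touched, and the job was handed in at about 34 s.

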